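Pile the cloth weights on their stands

ROBOT

A 7-joint arm with a two-finger parallel gripper is mounted at the origin on the work surface. World frame = base frame: x ahead of the robot, y to its left, z up, the work surface at z = 0. Lengths are in m, angles in rad, forces in N, time in s.
With the tool pointing down it reaches from about 0.375 to 0.925 m from the base axis. Payload 3.1 kg.
Tool frame: the origin (TCP) lies between the finger pads; the fingertips stand 19 mm ahead of it and the grasp point (between the pads) is the TCP; z points along the fingers, y is the direction in which the jaws open and shut (so a half turn about z gives the same grasp; the last joint's range is limited). The gripper opens to 85 mm and grips with 20 to 120 N. Pads are 22 mm wide; open, the fingers measure 114 mm over their backs; the gripper's body (76 mm by 85 mm) begins 54 mm behind the grasp point. The pads swing forward as they close: fully open they stand 13 mm farther back than shut.
Start: joints at [1.176, 0.383, 0.044, 1.598, -0.018, 1.161, -0.05], TCP at [0.19, -0.622, 0.25] pointing down, gripper open.
Joint ranges: [-2.61, 2.61], [-0.41, 2.15], [-1.48, 1.57], [0, 2.5], [-1.57, 4.71], [0.05, 1.97], [-2.85, 2.85]. Speed limits (rad/s): [2.79, 2.79, 3.14, 3.14, 3.14, 3.14, 3.14].

INTERFACE

Orientations are given as a unit quaternion [x, y, z, w].
In Python, from bench import move_ptp, movel, move_j, move_gripper, pause, inverse_kinematics, read_camera, camera_params, MotionError, sign_off, look_for, tip_of, read_time_s, read_qpos, read_joint_vel, read_effort, read_eef_pos, read_tcp_rot, read_ft_force, read_ft_torque, read_finger_gap gives the robot as it stands. Calls block until the motion is done:
- move_ptp(position, orientation): joint-space move of the TCP to a pose.
- movel(position, orientation=None, speed=0.15): straight line of the TCP; orientation=None keeps the orientation; speed is the mean speed in m/s.
- move_j(angles): joint-space move.
- move_gripper(opening, effort=None): finger opening in m; effort is the grip in N (None keeps the last); returns when the fingers have stopped.
- pause(seconds).
- inverse_kinematics(position, orientation): joint angles nearest the present ones, or None.
- read_camera(name): name is "scene" or "top" or "wrist"; returns the picture (384x512x3 uint8, red, green, blue); there is no depth.
- camera_params(name): a dict with "K" (3x3 intrinsics, pixels), "camera_from_world" (4x4, takes a point from world to camera coordinates). Camera axes: x right, y down, z forward; pixel columns grow to the right and rows downward; lengths in m; the calibration is good to about 2 mm. A picture is of the moment at which its call begins: read the wrist's pose just before it. camera_params takes no time and is no camera call; for the wrist camera it gives the pose at the moment of the call.
A pose or a line that the arm cannot do raises MotionError and nothing moves.
- sign_off(): hands the job in, once; it reports no verdict.
Trained networks look in the newest picture that a camera, given by its name, has taken for a name from the list of things; names that differ only in an ending like _2 or _b are one class to them, and where a whole thing is asked for, a point or a joint stands for the part that bears it (a point fixed in the world has none). Each returns a list of dicts, best first, with "confidence" (0 to 1); they miss things now and then, are a little off and sometimes report something else, mostly with a low value. They report only what shows in the picture. A call takes as long as a camera call.
- look_for(camera, name): "at" ([column, row] in pixels, amid what is visible of it).
- tip_of(camera, name): "at" ([column, row] in pixels: a listed point, or the origin of a listed thing).
Readings, each from a call of its own:
- read_time_s(): time.
- read_qpos(): joint angles.
- read_joint_vel(): joint speeds.
- read_effort(): joint torques, N m.
- read_eef_pos(): TCP position.
- read_tcp_rot(): TCP orientation.
- read_ft_force(): force on the tool from outside, world axes, zero at the start.
- read_ft_torque(): the same for the moment, N m.
- read_finger_gap(): finger opening in m.
Only numpy, scipy, OpenCV 4.12 (cv2) and the standard library are available. Lean on these libraries where they do the work, as an engineer would, in place of code of your own. Each camera call takes 0.05 s, during which the arm holds its last target.

TASK

Clear the cutting bench of its iron cloth weights: pile the three round ones on the round wooden stand and the two square ones on the square wooden stand, each pile with its largest weight at the bottom and its smallest (the one with the knob) on top. Centre each weight on what is under it, lying flat and right way up, and leave the thread cone, the mug and the glass tumbler standing where they are.

Things in the scene. Friction and masses are not known exactly. Their poses are not given: they have to be found in the camera images.
- round_large: Large round cloth weight: dark iron disc, 64 mm diameter, 28 mm high, flat top and underside, about 0.65 kg. Loose, lying flat on the bench. Origin: centre of its underside, z up.
- round_medium: Medium round cloth weight: dark iron disc, 46 mm diameter, 28 mm high, flat top and underside, about 0.33 kg. Loose, lying flat. Origin: centre of its underside, z up.
- round_small: Small round cloth weight: dark iron disc, 36 mm diameter, 28 mm high, with a brass knob in the middle of its top (head 18 mm in diameter, 12 mm high, on a 10 mm stem; the knob's top is 46 mm above the underside), about 0.23 kg. Loose, upright. Origin: centre of its underside, z up.
- square_large: Large square cloth weight: dark iron block 54 x 54 mm, 28 mm high, flat top and underside, about 0.59 kg. Loose, lying flat. Origin: centre of its underside, z up, x and y square to its sides.
- square_small: Small square cloth weight: dark iron block 38 x 38 mm, 28 mm high, with a brass knob in the middle of its top (head 18 mm in diameter, 12 mm high, on a 10 mm stem; the knob's top is 46 mm above the underside), about 0.32 kg. Loose, upright. Origin: centre of its underside, z up, x and y square to its sides.
- stand_round: Round stand: dark wooden disc fixed to the bench, 110 mm diameter, 14 mm high, flat top. The round weights are piled on its middle. Origin: centre of its underside on the bench, z up.
- stand_square: Square stand: dark wooden board fixed to the bench, 104 x 104 mm, 14 mm high, flat top. The square weights are piled on its middle. Origin: centre of its underside on the bench, z up, x and y square to its sides.
- thread_cone: Bystander: cone of pale thread standing among the weights, 44 mm diameter at the foot, 68 mm high, loose and light. Leave it standing where it is. Origin: centre of its underside.
- mug: Bystander: white mug, 80 mm diameter, 95 mm high, with a handle on its own +y side that reaches some 30 mm beyond the wall. Loose; leave it. Origin: centre of its underside.
- tumbler: Bystander: green glass tumbler, 72 mm rim diameter, 85 mm high. Loose; leave it. Origin: centre of its underside.

How it is judged:
At the end, for the whole second after the job is handed in: Round weights piled large, medium, small on the round stand, square ones large, small on the square stand: each bottom weight centred within 15 mm, each higher one within 12 mm of the one below, seated within 4 mm in height, upright within 0.08 rad, at rest (horizontal distance between round_large and stand_round below 0.015 m and z of round_large in the frame of stand_round between 0.01 and 0.018 m and angle between each of round_large, round_medium, round_small, square_large, square_small's own z axis and vertical below 0.08 rad and horizontal distance between round_medium and round_large below 0.012 m and z of round_medium in the frame of round_large between 0.024 and 0.032 m and horizontal distance between round_small and round_medium below 0.012 m and z of round_small in the frame of round_medium between 0.024 and 0.032 m and horizontal distance between square_large and stand_square below 0.015 m and z of square_large in the frame of stand_square between 0.01 and 0.018 m and horizontal distance between square_small and square_large below 0.012 m and z of square_small in the frame of square_large between 0.024 and 0.032 m and linear speed of each of round_large, round_medium, round_small, square_large, square_small below 0.02 m/s); the robot touches nothing.
It fails at once if the thread cone is shifted by more than 30 mm or tipped by more than 0.35 rad (distance of thread_cone from where it was at the start of the episode above 0.03 m or angle between thread_cone's own z axis and vertical above 0.35 rad).
It fails at once if the mug is shifted by more than 30 mm or tipped by more than 0.35 rad (distance of mug from where it was at the start of the episode above 0.03 m or angle between mug's own z axis and vertical above 0.35 rad).
It fails at once if the glass tumbler is shifted by more than 30 mm or tipped by more than 0.35 rad (distance of tumbler from where it was at the start of the episode above 0.03 m or angle between tumbler's own z axis and vertical above 0.35 rad).
It also fails if it takes over 122 s, if anything falls off the work surface, if the arm or the gripper's body presses on something with over 40 N, if the wrist force passes 120 N, or if a joint passes its speed limit or range.

## Working session

There is one attempt and no reset: what is moved stays moved. The work goes in short steps, each a Python script; the robot and the scene stay as the last script left them, time stands still between calls to the robot, and variables do not carry over. Pictures are saved under pics/ and viewed, and the job is handed in when it is done.

```bash
ls; mkdir -p pics
python3 - <<'E'
from bench import *
import cv2
print(read_time_s())
for c in ["scene","top","wrist"]:
    im=read_camera(c); cv2.imwrite(f"pics/{c}0.png",im[:,:,::-1])
    p=camera_params(c); print(c,p["K"],p["camera_from_world"])
print(read_time_s(), read_tcp_rot(), read_finger_gap())
E
```

```text
pics
0.0
scene [[417.63165756   0.         260.48909212]
 [  0.         417.63165756 199.09490021]
 [  0.           0.           1.        ]] [[ 0.77184742  0.63571778  0.0106987  -0.43029683]
 [ 0.5504064  -0.65965512 -0.5117694  -0.32785861]
 [-0.31828345  0.40089652 -0.85905624  1.31676028]
 [ 0.          0.          0.          1.        ]]
top [[435.81966668   0.         250.16701794]
 [  0.         435.81966668 191.34114579]
 [  0.           0.           1.        ]] [[ 0.00841632 -0.99996049 -0.00286002 -0.03204817]
 [-0.9949882  -0.00808941 -0.0996647   0.55821332]
 [ 0.09963763  0.0036845  -0.99501697  1.22095806]
 [ 0.          0.          0.          1.        ]]
wrist [[282.65499876   0.         252.54245056]
 [  0.         282.65499876 192.426714  ]
 [  0.           0.           1.        ]] [[ 0.29252761 -0.95625413 -0.00237607 -0.64808373]
 [-0.91824878 -0.28159323  0.27843211 -0.0362959 ]
 [-0.26692093 -0.07926726 -0.96045297  0.37812136]
 [ 0.          0.          0.          1.        ]]
0.15 [ 9.89005793e-01  1.47872947e-01 -2.01024509e-04 -1.04511227e-03] 0.08563142368054058
```

View pics/top0.png

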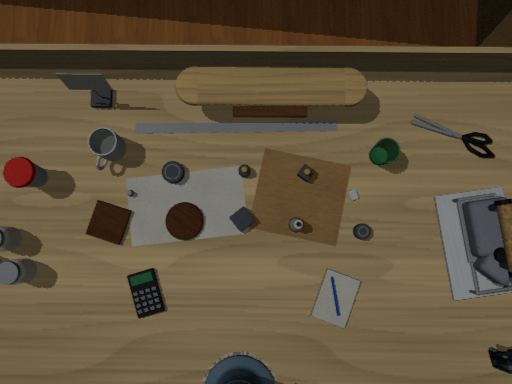

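View pics/scene0.png

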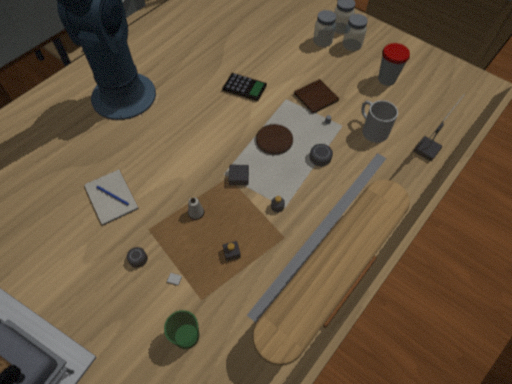

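```bash
cat > h.py <<'E'
from bench import *
import numpy as np, cv2
from scipy.spatial.transform import Rotation as R
def ray(cam,uv,z,P=None):
    P=P or camera_params(cam); K=np.array(P["K"]);T=np.array(P["camera_from_world"])
    d=T[:3,:3].T@np.linalg.solve(K,[uv[0],uv[1],1]); o=-T[:3,:3].T@T[:3,3]
    return o+d*(z-o[2])/d[2]
def proj(cam,p,P=None):
    P=P or camera_params(cam); K=np.array(P["K"]);T=np.array(P["camera_from_world"])
    q=K@(T[:3,:3]@np.array(p)+T[:3,3]); return q[:2]/q[2]
NAMES="round_large round_medium round_small square_large square_small stand_round stand_square thread_cone mug tumbler".split()
def down(yaw): # tool y axis (jaw) direction angle yaw in world
    # x-axis of tool at yaw+90? R=[x,y,z], z=-Z, y=(cos,sin,0), x=y x z
    y=np.array([np.cos(yaw),np.sin(yaw),0]);z=np.array([0,0,-1.]);x=np.cross(y,z)
    return R.from_matrix(np.array([x,y,z]).T).as_quat()
E
python3 - <<'E'
from h import *
for n in NAMES:
    for c in ["top","scene"]:
        print(n,c,[(np.round(d["at"],1).tolist(),round(d["confidence"],2),np.round(ray(c,d["at"],.014 if 'round_' in n or 'square_' in n else 0)[:2],3).tolist()) for d in look_for(c,n)[:3]], "TIP",[(np.round(d["at"],1).tolist(),round(d["confidence"],2),np.round(ray(c,d["at"],0)[:2],3).tolist()) for d in tip_of(c,n)[:2]])
print(read_time_s())
E
```

```text
round_large top [([175.3, 171.3], 0.93, [0.617, 0.191])] TIP [([177.4, 174.1], 0.72, [0.61, 0.187]), ([181.4, 221.3], 0.62, [0.472, 0.172])]
round_large scene [([321.7, 153.3], 0.56, [0.616, 0.204])] TIP []
round_medium top [([177.1, 170.7], 0.65, [0.619, 0.186]), ([363.1, 233.6], 0.58, [0.441, -0.352])] TIP [([358.6, 229.5], 0.71, [0.453, -0.343])]
round_medium scene [([135.1, 257.7], 0.92, [0.449, -0.351]), ([232.3, 249.9], 0.65, [0.618, -0.183])] TIP []
round_small top [] TIP [([242.9, 170.6], 0.66, [0.622, -0.005])]
round_small scene [([277.5, 205.4], 0.47, [0.625, -0.012])] TIP [([186.9, 334.5], 0.72, [0.672, -0.4]), ([277.4, 207.0], 0.65, [0.623, -0.009])]
square_large top [([241.3, 216.7], 0.55, [0.486, -0.002]), ([362.3, 233.5], 0.39, [0.441, -0.35])] TIP [([241.8, 215.1], 0.75, [0.491, -0.004]), ([297.0, 224.7], 0.64, [0.465, -0.164])]
square_large scene [([240.1, 175.2], 0.88, [0.487, -0.002])] TIP [([240.3, 176.0], 0.93, [0.482, 0.003])]
square_small top [([304.0, 174.2], 0.59, [0.611, -0.183])] TIP [([305.3, 173.8], 0.53, [0.614, -0.189])]
square_small scene [([232.8, 249
[... 506 characters left out ...]
square scene [([315.5, 96.2], 0.86, [0.466, 0.386])] TIP [([314.2, 97.0], 0.97, [0.464, 0.38])]
thread_cone top [([243.6, 170.9], 0.5, [0.622, -0.007]), ([295.9, 222.4], 0.48, [0.472, -0.161])] TIP [([293.0, 223.6], 0.65, [0.468, -0.153])]
thread_cone scene [([197.0, 212.7], 0.59, [0.471, -0.159])] TIP [([199.8, 211.9], 0.69, [0.475, -0.152])]
mug top [([105.8, 146.1], 0.89, [0.692, 0.402])] TIP [([113.2, 146.9], 0.72, [0.69, 0.38])]
mug scene [([379.1, 121.6], 0.85, [0.676, 0.425])] TIP [([377.4, 133.2], 0.77, [0.696, 0.382])]
tumbler top [([384.1, 149.8], 0.97, [0.688, -0.422])] TIP []
tumbler scene [([183.4, 330.7], 0.67, [0.66, -0.399])] TIP [([186.2, 333.0], 0.75, [0.668, -0.399])]
2.15
```

The top and scene pictures show every item. By top-camera pixel:
- round_large is at about (175,172), round_medium (363,232), round_small (244,171), square_large (242,219) and square_small (306,173).
- The round stand is at (184,221) and the square stand at (109,222).
- The cone is at (297,225), the mug at (106,146) and the tumbler at (384,151).

The networks agree across both cameras, apart from some low-confidence mix-ups. Next I'll refine the centres and yaws by overlaying model outlines.

```bash
cat > ov.py <<'E'
from h import *
import json,sys
def outline(kind,sz,x,y,z,yaw):
    if kind=='c': a=np.linspace(0,2*np.pi,40); p=np.c_[np.cos(a),np.sin(a)]*sz/2
    else:
        p=np.array([[-1,-1],[1,-1],[1,1],[-1,1],[-1,-1]])*sz/2
        c,s=np.cos(yaw),np.sin(yaw); p=p@np.array([[c,s],[-s,c]])
    return [np.array([x+a,y+b,z]) for a,b in p]
SH=dict(round_large=('c',.064,.028),round_medium=('c',.046,.028),round_small=('c',.036,.028),square_large=('s',.054,.028),square_small=('s',.038,.028),stand_round=('c',.11,.014),stand_square=('s',.104,.014))
def tiles(im,cam,est,out,S=6,h=22,P=None):
    ts=[]
    for n,e in est.items():
        k,sz,H=SH[n]; u,v=proj(cam,[e[0],e[1],H],P); hh=h*(2 if 'stand' in n else 1); s=S*h//hh
        u0,v0=int(u)-hh,int(v)-hh
        t=cv2.resize(im[max(v0,0):v0+2*hh,u0:u0+2*hh,::-1],(2*h*S//2*2,2*h*S),interpolation=cv2.INTER_CUBIC)
        t=cv2.convertScaleAbs(t,alpha=2.0)
        sc=2*h*S/(2*hh)
        for z,col in((H,(0,255,0)),(0,(0,0,255))):
            p=np.array([proj(cam,q,P) for q in outline(k,sz,e[0],e[1],z,e[2])])
            p=(p-[u0,v0]+.5)*sc
            cv2.polylines(t,[p.astype(np.int32)],False,col,1)
        cv2.putText(t,n,(3,12),0,.45,(0,255,255),1); ts.append(t)
    while len(ts)%4: ts.append(np.zeros_like(ts[0]))
    r=np.vstack([np.hstack(ts[i:i+4]) for i in range(0,len(ts),4)])
    s=min(800/r.shape[1],600/r.shape[0],1); cv2.imwrite(out,cv2.resize(r,None,fx=s,fy=s))
E
cat > e1.py <<'E'
from ov import *
est=dict(round_large=(.618,.19,0),round_medium=(.441,-.351,0),round_small=(.622,-.007,0),square_large=(.487,-.001,.6),square_small=(.613,-.184,.6),stand_round=(.468,.165,0),stand_square=(.463,.38,-.35))
E
python3 - <<'E'
from e1 import *
for c in("top","scene"):
    im=cv2.imread(f"pics/{c}0.png")[:,:,::-1]
    tiles(im,c,est,f"pics/ov_{c}1.png")
E
```

```text
(no output)
```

View pics/ov_top1.png

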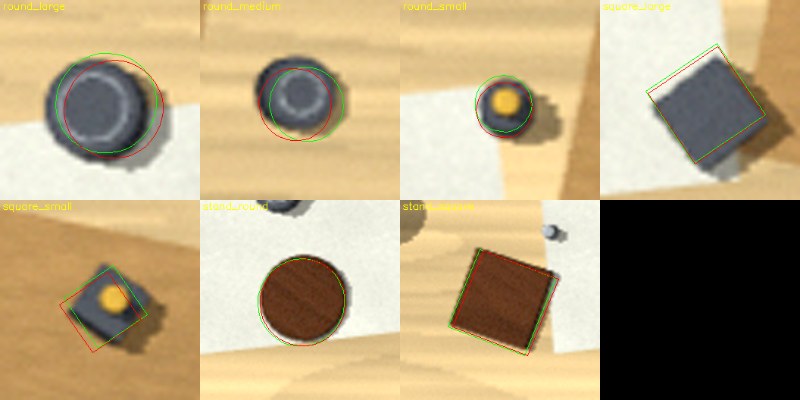

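View pics/ov_scene1.png

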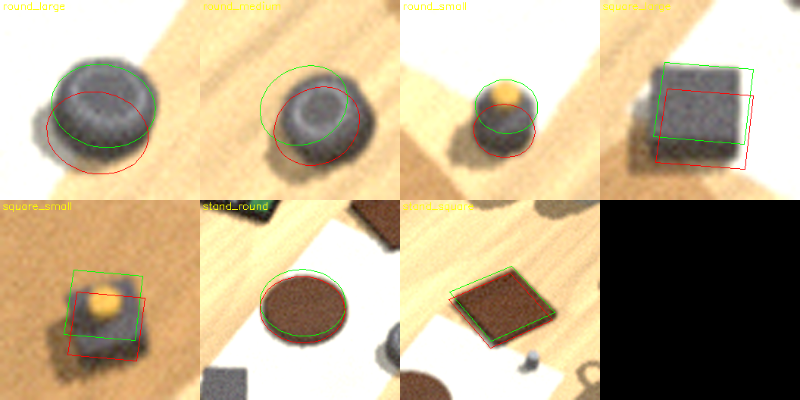

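```bash
cat > e1.py <<'E'
from ov import *
est=dict(round_large=(.615,.196,0),round_medium=(.447,-.3465,0),round_small=(.622,-.007,0),square_large=(.484,-.002,.64),square_small=(.616,-.186,.64),stand_round=(.469,.163,0),stand_square=(.463,.380,-.33))
E
python3 - <<'E'
from e1 import *
a={}
for c in("top","scene"):
    im=cv2.imread(f"pics/{c}0.png")[:,:,::-1]
    tiles(im,c,est,f"pics/ov_{c}2.png")
E
```

```text
(no output)
```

View pics/ov_top2.png

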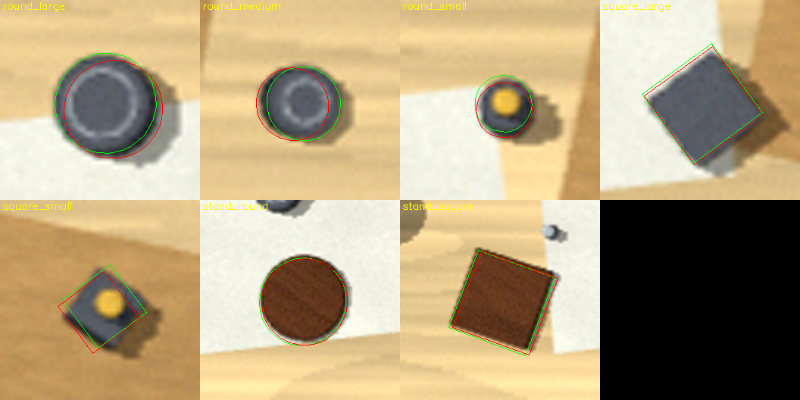

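View pics/ov_scene2.png

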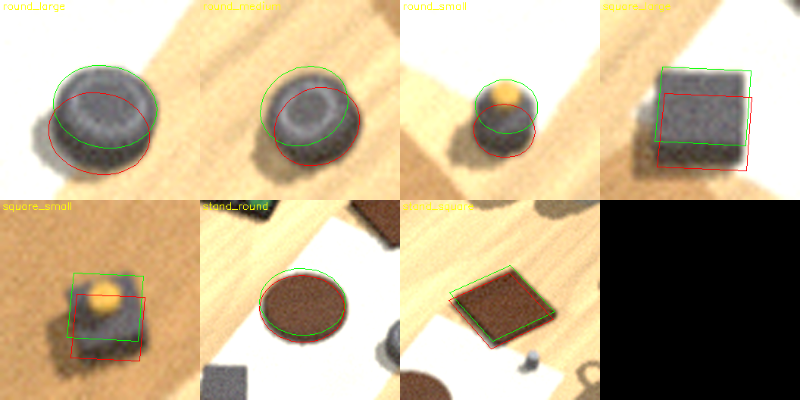

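The outlines fit in both views to about 2 mm. I'll start with round_large.

```bash
cat >> e1.py <<'E'
est['square_large']=(.484,-.002,.67); est['square_small']=(.617,-.186,.66)
def near(a,ref,per):
    return a+per*round((ref-a)/per)
def pick(n,G=.024,yaw=None,look=None):
    x,y,a=est[n]; rad=np.arctan2(y,x)
    q=down(near(a,rad,np.pi/2) if 'square' in n else rad) if yaw is None else down(yaw)
    move_gripper(.085,60); move_ptp([x,y,.16],q)
    if look:
        P=camera_params('wrist'); im=read_camera('wrist'); tiles(im,'wrist',{n:est[n]},look,S=4,h=50,P=P)
        cv2.imwrite(look.replace('.png','_f.png'),im[:,:,::-1])
    movel([x,y,G],q,.12)
    print('before close',read_ft_force().round(1) if hasattr(read_ft_force(),'round') else read_ft_force())
    move_gripper(0.0,60); print('gap',read_finger_gap())
    movel([x,y,.16],q,.12); print('lifted gap',read_finger_gap(),'F',np.round(read_ft_force(),1),'t',read_time_s())
def place(st,lvl,G=.024,yaw=None):
    x,y,a=est[st]; rad=np.arctan2(y,x)
    q=down(near(a,rad,np.pi/2) if 'square' in st else rad)
    zt=.014+.028*lvl+G
    move_ptp([x,y,zt+.10],q); movel([x,y,zt+.012],q,.12); movel([x,y,zt+.001],q,.03)
    print('placing F',np.round(read_ft_force(),1),'gap',read_finger_gap(),read_eef_pos())
    move_gripper(.085); pause(.2); movel([x,y,zt+.10],q,.12); print('t',read_time_s())
E
python3 - <<'E'
from e1 import *
pick('round_large',look='pics/w_rl.png')
cv2.imwrite('pics/w_rl2.png',read_camera('wrist')[:,:,::-1])
E
```

```text
before close [-0.3  0.9  0. ]
gap 0.0613356801936275
lifted gap 0.06135702544919533 F [ 0.4  0.  -5.6] t 8.5583
```

View pics/w_rl2.png

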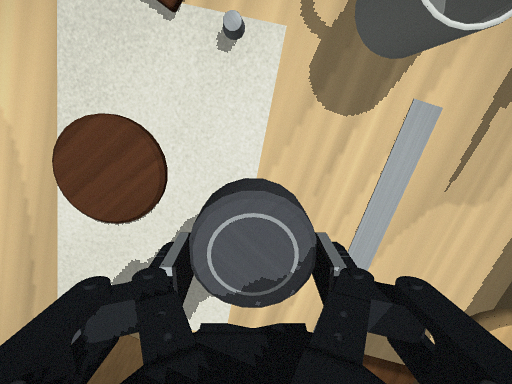

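View pics/w_rl.png

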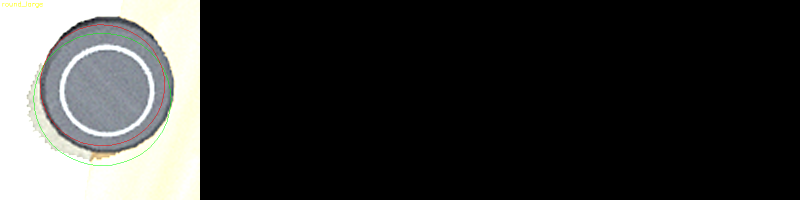

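round_large is held. In the wrist picture its white ring is centred at (253,254), ahead of the finger line at first glance. I'll measure that in-hand offset before placing.

Run:
```python
from e1 import *
P=camera_params('wrist')
e=np.array(read_eef_pos());print(e)
for uv in [(253,254)]: print(ray('wrist',uv,.164,P)-e)
print(proj('wrist',[e[0],e[1],.164],P), [proj('wrist',p,P).round().tolist() for p in outline('c',.064,e[0],e[1],.164,0)[::10]])
# round stand seen at (110,168)
print(ray('wrist',(110,167),.014,P), ray('wrist',(110,168),.007,P))
```

```text
[0.61426092 0.19546058 0.15860251]
[-0.00230114  0.00742879  0.00539749]
[252.85719847 268.9523456 ] [[317.0, 287.0], [272.0, 207.0], [185.0, 255.0], [241.0, 325.0]]
[0.47743834 0.17203629 0.014     ] [0.47458526 0.16864799 0.007     ]
```

Run:
```python
from e1 import *
P=camera_params('wrist');T=np.array(P["camera_from_world"]);print('campos-tcp',-T[:3,:3].T@T[:3,3]-read_eef_pos())
e=np.array(read_eef_pos()); w=read_camera('wrist'); s=read_camera('scene')
t=[]
for im,c in((w,'wrist'),(s,'scene')):
    im=cv2.convertScaleAbs(im[:,:,::-1],alpha=1.6).copy()
    for z,col in((.1626,(0,255,0)),(.1346,(0,0,255))):
        f=1 if c=='wrist' else 4
        p=np.array([proj(c,q,P if c=='wrist' else None) for q in outline('c',.064,e[0],e[1],z,0)])
        if c=='wrist': cv2.polylines(im,[p.astype(np.int32)],False,col,1)
        else:
            if z>.15:
                o=p.mean(0).astype(int)-32; o0=o; im=cv2.resize(im[o[1]:o[1]+80,o[0]:o[0]+80],None,fx=4.8,fy=4.8,interpolation=cv2.INTER_CUBIC)
            cv2.polylines(im,[((p-o0)*4.8).astype(np.int32)],False,col,1)
    # stand outline
    if c=='wrist':
        for z in(.014,):
            p=np.array([proj(c,q,P) for q in outline('c',.11,*est['stand_round'][:2],z,0)]); cv2.polylines(im,[p.astype(np.int32)],False,(255,255,0),1)
            p=np.array([proj(c,q,P) for q in outline('s',.104,*est['stand_square'][:2],z,est['stand_square'][2])]); cv2.polylines(im,[p.astype(np.int32)],False,(255,255,0),1)
    t.append(im)
t=[cv2.resize(i,None,fx=380/384,fy=380/384) for i in t]
r=np.hstack(t); r=cv2.resize(r,None,fx=800/r.shape[1],fy=800/r.shape[1]); cv2.imwrite('pics/held1.png',r)
```

```text
campos-tcp [-0.02143329  0.06786853  0.12256745]
```

View pics/held1.png

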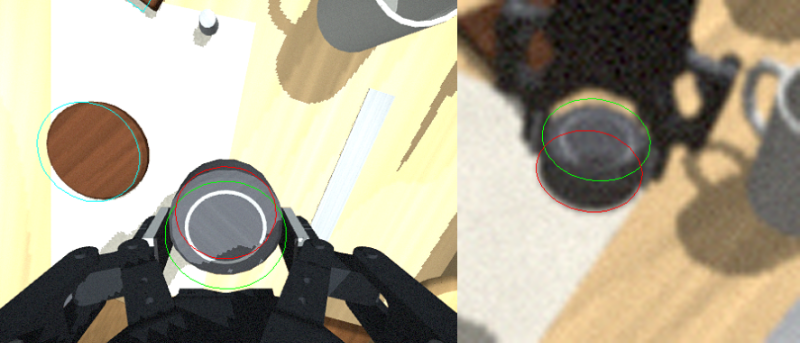

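The views disagree by a few mm. The wrist suggests the disc sits about 4–7 mm forward in the hand and perhaps slightly low, while the scene view suggests it is nearly centred. That is within tolerance, so I'll place it with a force-guarded descent and a compromise shift, then re-measure the pile.

```bash
cat >> e1.py <<'E'
def place(xy,lvl,yaw,G=.024,off=0.0,back=.10):
    # off: object offset in hand along u (perp. to jaw, camera side)
    q=down(yaw); u=-R.from_quat(q).as_matrix()[:,0]
    P=np.array(camera_params('wrist')['camera_from_world']); cu=-P[:3,:3].T@P[:3,3]-read_eef_pos()
    cur=R.from_quat(read_tcp_rot()).as_matrix()[:,0]; sgn=np.sign(cur@cu)
    u=R.from_quat(q).as_matrix()[:,0]*sgn
    x,y=np.array(xy)-off*u[:2]
    zt=.014+.028*lvl+G
    move_ptp([x,y,zt+back],q); movel([x,y,zt+.012],q,.12); pause(.1)
    f0=read_ft_force()[2]; z=zt+.012
    while z>zt-.003:
        z-=.0012; movel([x,y,z],q,.03); f=read_ft_force()[2]
        if f-f0>4: break
    print('contact cmd z-zt %.4f dF %.1f'%(z-zt,f-f0),'gap',read_finger_gap(),'eef',np.round(read_eef_pos(),4),'T',np.round(read_ft_torque(),2))
    move_gripper(.085); pause(.2); movel([x,y,zt+back],q,.15); print('t',read_time_s())
E
python3 - <<'E'
from e1 import *
x,y,_=est['stand_round']
place((x,y),0,np.arctan2(y,x),off=.003)
x,y,_=est['round_medium']; move_ptp([x,y,.16],down(np.arctan2(y,x)))
for c in('top','scene'):
    im=read_camera(c); cv2.imwrite(f'pics/{c}3.png',im[:,:,::-1])
    print(c,[(d['at'],round(d['confidence'],2),ray(c,d['at'],.028)[:2].round(4)) for d in look_for(c,'round_large')[:2]])
w=read_camera('wrist');cv2.imwrite('pics/w3.png',w[:,:,::-1])
E
```

```text
contact cmd z-zt 0.0012 dF 10.8 gap 0.06168772533743736 eef [0.47   0.1602 0.0402] T [-0.41  0.57 -0.04]
t 13.9667
top [([184.8, 221.8], 0.79, array([0.4698, 0.1579]))]
scene [([272.3, 133.2], 0.7, array([0.4686, 0.1612]))]
```

Run:
```python
from e1 import *
ims=[]
for c in('top','scene'):
    im=cv2.imread(f'pics/{c}3.png'); x,y,_=est['stand_round']
    o=proj(c,[x,y,.02]).astype(int)-30; t=cv2.resize(im[o[1]:o[1]+60,o[0]:o[0]+60],None,fx=6.5,fy=6.5,interpolation=cv2.INTER_CUBIC); t=cv2.convertScaleAbs(t,alpha=2)
    for z,d,col in((.042,.064,(0,255,0)),(.014,.064,(0,0,255)),(.014,.11,(255,255,0))):
        p=np.array([proj(c,q) for q in outline('c',d,x,y,z,0)]); cv2.polylines(t,[((p-o+.5)*6.5).astype(np.int32)],False,col,1)
    ims.append(t)
cv2.imwrite('pics/pile3.png',np.hstack(ims))
```

```text
(no output)
```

View pics/pile3.png

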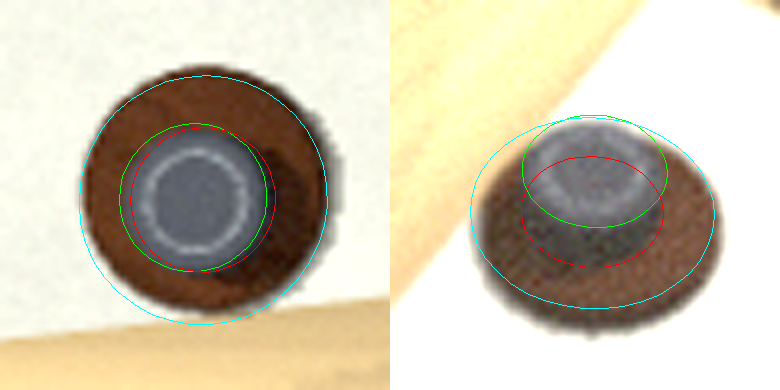

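View pics/w3.png

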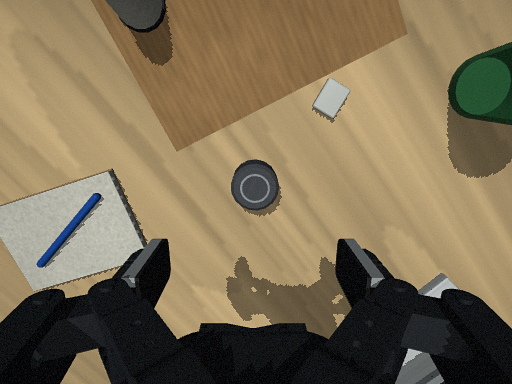

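round_large is seated. Contact came at the expected height, and ring centres put it at about (.4695,.1615). In these zooms the stand centre fits better at (.474,.163), so the disc is about 5 mm off (limit 15). Next is the medium, whose ring is at (255,187) in the wrist view.

```bash
cat >> e1.py <<'E'
est['stand_round']=(.474,.163,0)
PILE=(.470,.1615)
E
python3 - <<'E'
from e1 import *
print(ray('wrist',(255,187),.028),read_eef_pos())
pick('round_medium')
x,y=PILE
place((x,y),1,np.arctan2(y,x),off=.001)
x,y,a=est['square_large']; move_ptp([x,y,.16],down(near(a,0,np.pi/2)))
for c in('top','scene','wrist'):
    im=read_camera(c); cv2.imwrite(f'pics/{c}4.png',im[:,:,::-1])
ims=[]
for c in('top','scene'):
    im=cv2.imread(f'pics/{c}4.png'); x,y=PILE
    o=proj(c,[x,y,.02]).astype(int)-30; t=cv2.resize(im[o[1]:o[1]+60,o[0]:o[0]+60],None,fx=6.5,fy=6.5,interpolation=cv2.INTER_CUBIC); t=cv2.convertScaleAbs(t,alpha=2)
    for z,d,col in((.042,.064,(0,255,0)),(.07,.046,(0,0,255)),(.014,.11,(255,255,0))):
        p=np.array([proj(c,q) for q in outline('c',d,*(PILE if d<.1 else est['stand_round'][:2]),z,0)]); cv2.polylines(t,[((p-o+.5)*6.5).astype(np.int32)],False,col,1)
    ims.append(t)
cv2.imwrite('pics/pile4.png',np.hstack(ims))
E
```

```text
[ 0.45034407 -0.34458884  0.028     ] [ 0.44760232 -0.34548044  0.16007518]
before close [0.6 0.1 0.4]
gap 0.04406073595986416
lifted gap 0.04362740049394718 F [ 0.   0.3 -2.3] t 19.55
contact cmd z-zt -0.0000 dF 10.4 gap 0.04360154640439207 eef [0.4704 0.1607 0.0671] T [-0.45  0.55 -0.01]
t 26.375
```

View pics/pile4.png

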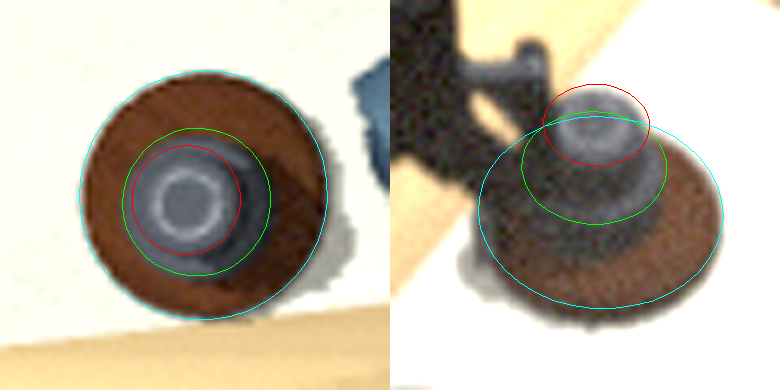

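View pics/wrist4.png

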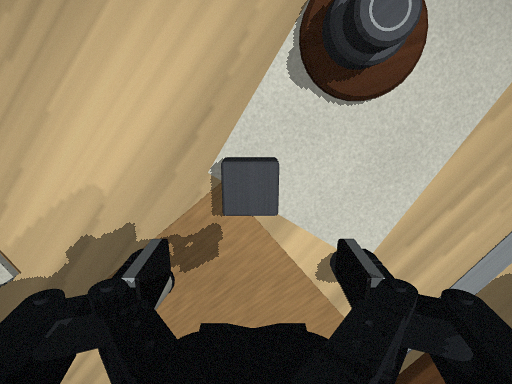

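The medium is well centred: its ring is at (186,201) in the top tile against a predicted (187,200). In the wrist view square_large is square to the jaws at (250,187). There is a pale bit by its left corner at (213,172), so I'll zoom in there.

Run:
```python
import cv2,numpy as np
w=cv2.imread('pics/wrist4.png')[130:240,180:320]; s=cv2.imread('pics/scene0.png')[145:205,205:285]
cv2.imwrite('pics/z4.png',cv2.convertScaleAbs(np.hstack([cv2.resize(w,(420,330)),cv2.resize(s,(380,330))]),alpha=1.5))
```

```text
(no output)
```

View pics/z4.png

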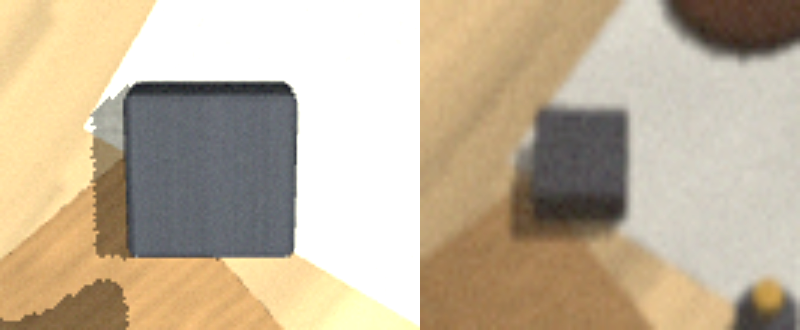

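The pale bit is only a corner of the paper. The block's yaw matches the jaws, so I'll go ahead.

```bash
cat >> e1.py <<'E'
def zoomsq(tag,items,st='stand_square',S=6.5):
    ims=[]
    for c in('top','scene'):
        im=cv2.imread(f'pics/{c}{tag}.png'); x,y,_=est[st]
        o=proj(c,[x,y,.02]).astype(int)-30; t=cv2.resize(im[o[1]:o[1]+60,o[0]:o[0]+60],None,fx=S,fy=S,interpolation=cv2.INTER_CUBIC); t=cv2.convertScaleAbs(t,alpha=2)
        for k,d,z,xy,yaw,col in items:
            p=np.array([proj(c,q) for q in outline(k,d,*xy,z,yaw)]); cv2.polylines(t,[((p-o+.5)*S).astype(np.int32)],False,col,1)
        ims.append(t)
    cv2.imwrite(f'pics/pile{tag}.png',np.hstack(ims))
E
python3 - <<'E'
from e1 import *
pick('square_large')
x,y,a=est['stand_square']; yw=near(a,np.arctan2(y,x),np.pi/2)
place((x,y),0,yw,off=.001)
x,y,a=est['round_small']; move_ptp([x,y,.16],down(np.arctan2(y,x)))
for c in('top','scene','wrist'):
    im=read_camera(c); cv2.imwrite(f'pics/{c}5.png',im[:,:,::-1])
x,y,a=est['stand_square']
zoomsq(5,[('s',.054,.042,(x,y),a,(0,255,0)),('s',.104,.014,(x,y),a,(255,255,0))])
E
```

```text
before close [0.7 0.6 0.1]
gap 0.052818959478948393
lifted gap 0.052056673296101495 F [-0.4  0.6 -6.2] t 30.65
contact cmd z-zt 0.0000 dF 5.8 gap 0.05272502425091782 eef [0.464  0.3798 0.0388] T [-0.6  0.3 -0. ]
t 37.0
```

View pics/pile5.png

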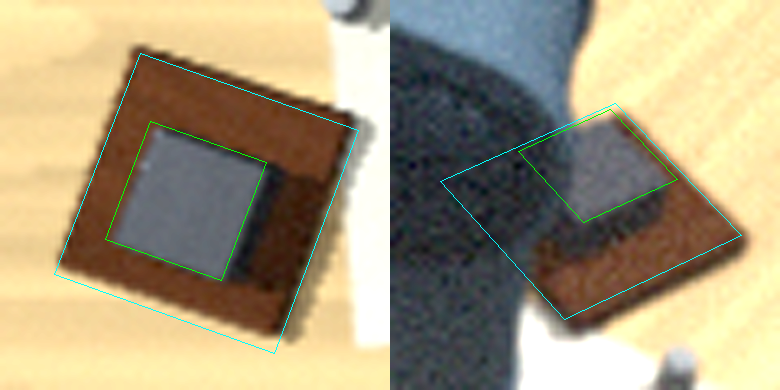

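View pics/wrist5.png

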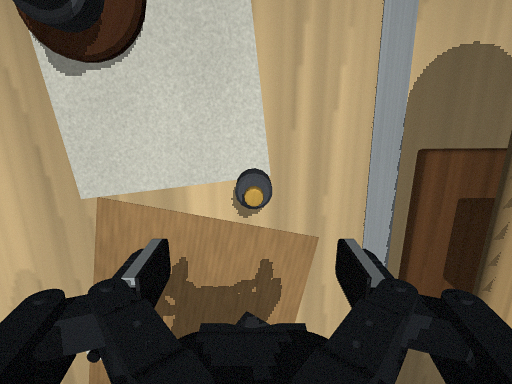

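square_large is seated about 2–3 mm from the target. The top tile has its centre at (192,202) against a predicted (186,201). round_small sits in line with the jaws at (254,190) in the wrist view. I'll pick both small weights now.

Run:
```python
from e1 import *
pick('round_small')
x,y=PILE; place((x,y),2,np.arctan2(y,x),off=.001)
x,y,a=est['square_small']; move_ptp([x,y,.16],down(near(a,np.arctan2(y,x),np.pi/2)))
for c in('top','scene','wrist'):
    im=read_camera(c); cv2.imwrite(f'pics/{c}6.png',im[:,:,::-1])
zoomsq(6,[('c',.046,.07,PILE,0,(0,255,0)),('c',.036,.098,PILE,0,(0,0,255)),('c',.018,.116,PILE,0,(255,255,0))],'stand_round')
```

```text
before close [-0.2  0.  -0.3]
gap 0.03367156151292732
lifted gap 0.03415487205111827 F [-0.3 -0.2 -2.2] t 42.2417
contact cmd z-zt -0.0000 dF 5.6 gap 0.03362583785870068 eef [0.4705 0.1607 0.0946] T [-0.25  0.4  -0.  ]
t 48.2
```

View pics/pile6.png

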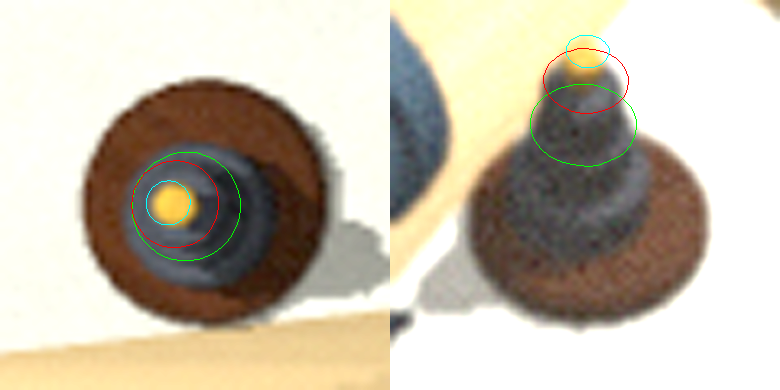

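View pics/wrist6.png

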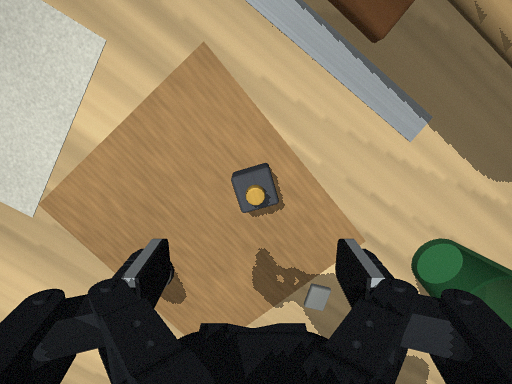

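The round pile is good: the knob sits within about 2 mm of the prediction. square_small looks turned about 13–15° relative to the jaws, so I'll measure its yaw from the wrist picture.

Run:
```python
from e1 import *
w=cv2.imread('pics/wrist6.png')[150:230,215:300]
hsv=cv2.cvtColor(w,cv2.COLOR_BGR2HSV)
m=((hsv[...,1]<90)&(hsv[...,2]<100)|((hsv[...,2]>140)&(hsv[...,1]>190))).astype(np.uint8)*255
t=np.hstack([cv2.resize(cv2.convertScaleAbs(w,alpha=1.6),None,fx=4.5,fy=4.5),cv2.resize(cv2.cvtColor(m,cv2.COLOR_GRAY2BGR),None,fx=4.5,fy=4.5)]);cv2.imwrite('pics/z6.png',t)
cs=cv2.findContours(m,0,2)[0];c=max(cs,key=cv2.contourArea); b=cv2.boxPoints(cv2.minAreaRect(c))+[215,150]
W=np.array([ray('wrist',p,.028)[:2] for p in b]);print(b.round(1),W.round(4),W.mean(0),[np.linalg.norm(W[i]-W[i-1]).round(4) for i in range(4)],[np.arctan2(*(W[i]-W[i-1])[::-1])%(np.pi/2) for i in range(4)])
print(read_eef_pos(),R.from_quat(read_tcp_rot()).as_matrix()[:,1])
```

```text
[[229.  173.1]
 [267.5 161.7]
 [279.7 202.6]
 [241.1 214. ]] [[ 0.6156 -0.156 ]
 [ 0.6458 -0.1773]
 [ 0.6223 -0.2111]
 [ 0.5906 -0.1892]] [ 0.61858203 -0.18341009] [np.float64(0.0416), np.float64(0.037), np.float64(0.0411), np.float64(0.0385)] [np.float64(0.9253377329486248), np.float64(0.956106339306843), np.float64(0.963326363579537), np.float64(0.9689211602338692)]
[ 0.61730292 -0.18324853  0.16056685] [ 6.16426819e-01 -7.87412181e-01 -1.86377238e-04]
```

View pics/z6.png

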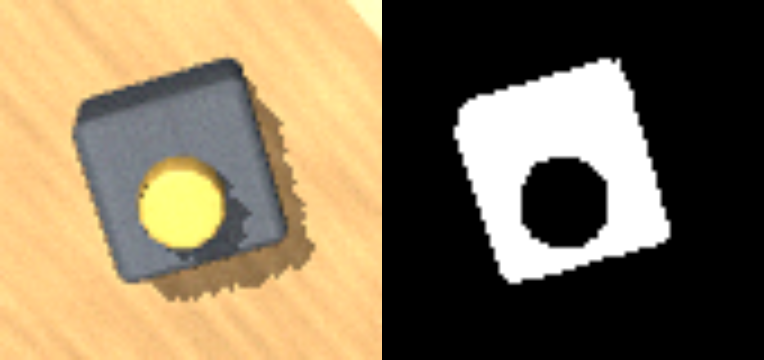

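The wrist view gives yaw 0.955 with sides of about 38–41 mm, so I'm using it in place of 0.66.

Run:
```python
from e1 import *
est['square_small']=(.618,-.185,.955)
pick('square_small')
x,y,a=est['stand_square']; yw=near(a,np.arctan2(y,x),np.pi/2)
place((.463,.378),1,yw,off=.001)
move_ptp([.45,-.1,.3],down(0)); pause(.3)
for c in('top','scene'):
    im=read_camera(c); cv2.imwrite(f'pics/{c}7.png',im[:,:,::-1])
    for n in NAMES[7:]: print(c,n,[(np.round(d['at'],1),round(d['confidence'],2)) for d in look_for(c,n)[:1]])
zoomsq(7,[('s',.054,.042,(.463,.378),a,(0,255,0)),('s',.038,.07,(.463,.378),a,(0,0,255)),('c',.018,.088,(.463,.378),0,(255,255,0))])
print(read_time_s())
```

```text
before close [ 0.2  0.7 -0.4]
gap 0.036912335664776176
lifted gap 0.03709944876382128 F [-0.5 -0.2 -2.1] t 53.4
contact cmd z-zt -0.0000 dF 4.8 gap 0.036332615750078984 eef [0.4641 0.3779 0.0667] T [-0.24  0.18 -0.03]
t 60.525
top thread_cone []
top mug [(array([106.5, 143.4]), 0.73)]
top tumbler [(array([384. , 149.6]), 0.75)]
scene thread_cone [(array([196.5, 212.3]), 0.61)]
scene mug [(array([378.9, 120.7]), 0.93)]
scene tumbler [(array([180.9, 331.1]), 0.61)]
63.0333
```

View pics/pile7.png

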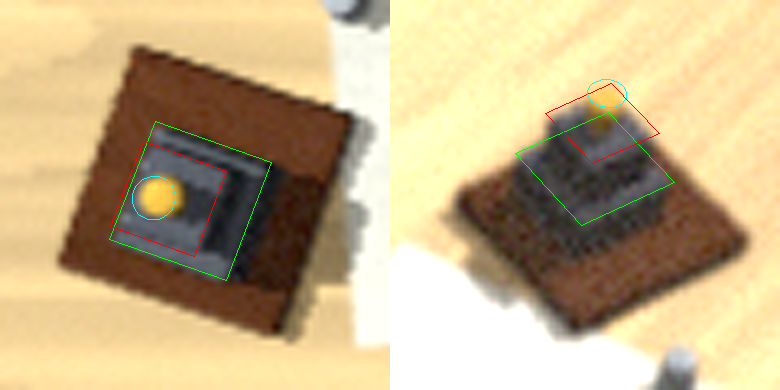

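View pics/scene7.png

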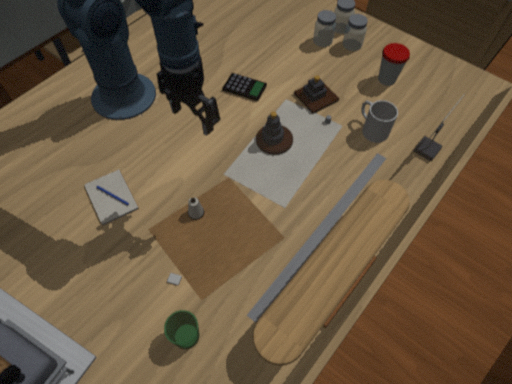

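View pics/top7.png

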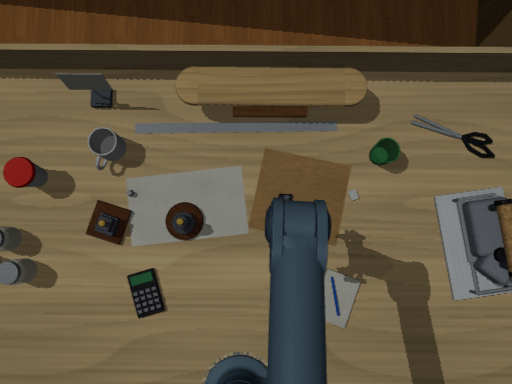

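Both piles stand, with the knobs within about 2 mm of the predicted positions. The cone (196,212), mug (379,121) and tumbler (181,331) are where they started in the scene view. The arm is clear of everything, so I'm handing in.

Run:
```python
from bench import *
print(read_ft_force()); sign_off()
```

```text
[0.56500291 0.52279587 0.17071937]
the job is handed in; nothing more can be done
```

All five weights are piled: round large, medium and small on the round stand, and square large and small on the square stand. I handed the job in at about 63 s of the 122 s allowed; sign-off gives no verdict.

**Final checks:**
- **Seating:** each weight met the surface below within about 1 mm of the expected height.
- **Centring:** in the top and scene views each higher weight is within about 2–3 mm of the one below (limit 12 mm). `round_large` is about 5 mm off its stand's centre and `square_large` within about 5 mm (limit 15 mm).
- **Bystanders:** the cone, mug and tumbler are within about 3 pixels of where they started in the scene view.
- **Robot:** the arm was clear, with no notable force at the tool (under 1 N).

**Checks that disagreed or failed:**
- **Wrist camera:** it put the held `round_large` about 7 mm off centre in the hand. The other two cameras disagreed, and after release the offset was only about 1–2 mm.
- **Round stand centre:** my first estimate was about 5 mm out, which explains most of the `round_large` offset.
- **`square_small` turn:** my first estimate was about 17° out, and I corrected it before the grasp.
- **Cone in the last top view:** the network did not find it because the arm was over it, so its position rests on the scene view alone.

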